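# Shift the disc lathe into third

## Task

The next birch blank is to be turned in third gear, but the lathe's red-knobbed gearstick is still in second, the near left slot of its H-shaped gate. With your fingertips, push the stick forward (away from you) to neutral, level with the cross channel, push it across to the right, then forward again until it is fully home in third, the far right slot marked with three dots, and take your hand away. Only push the stick, with moderate force and without gripping it, and leave the things lying round the lathe where they are.

Things in the scene. Friction and masses are not known exactly. Their poses are not given: they have to be found in the camera images.
- disc_lathe: Small fixed bench lathe for wooden discs: blue-grey headstock, dark base 190 x 450 mm running to the right with bed, faceplate and tool rest, motor behind; all below 153 mm but the stick. Origin on the bench right under the gearstick's pivot, which is at z = 70 mm; x points forward (away from the operator and, within 18 degrees, the robot), y to the operator's left, z up.
- gate (a point): Centre of the H-shaped opening in the aluminium gate plate (96 x 90 mm), at its top face, 152.5 mm above the bench. Two tracks along the lathe's x, 14 mm wide and 52 mm long, 16 mm left and right of this point, joined by a 17 mm wide cross channel between two tongues with round noses. Black dots count the slots: 1 far left, 2 near left, 3 far right, 4 near right.
- gear_stick: The gearstick: red pear-shaped knob, 34 mm across at its widest, 50 mm tall, on a 10 mm steel stem. Origin at the knob's centre, 170 mm from the pivot along the stem (240 mm above the bench when upright); z points up the stem. At knob height the tracks lie 34 mm left and right of the lathe's origin, the slots' ends 42 mm forward and back. Weighs 0.1 to 0.2 kg.
- shift_across (a joint): Sideways lean of the gearstick, rad: 0 in the middle, about -0.2 in the left-hand track (here at the start), +0.2 in the right-hand track (positive leans to the operator's right, -y of the lathe); stops at -0.22 and +0.22. Friction holds it where it is left; about 3 N at the knob moves it.
- shift_fore (a joint): Fore-and-aft lean of the gearstick, rad: 0 level with the cross channel (neutral), positive leans forward (+x of the lathe); stops at -0.25 (home in 2nd or 4th) and +0.25 (home in 1st or 3rd); starts in second, from -0.25 to -0.11. It can cross only near 0: within 0.035 freely, up to 0.05 it rides over a round nose with more push. Friction holds it where it is left; about 4 N at the knob moves it.
- birch_blank: Loose round birch blank, 68 mm across and 10 mm thick, lying flat; loose, not to be disturbed. Origin at the middle of its underside.
- pencil: Red hexagonal pencil, 172 mm long, lying on the bench; loose, not to be disturbed. Origin at the middle of its underside.
- screwdriver: Red-handled screwdriver, 177 mm long, lying on the bench; loose, not to be disturbed. Origin at the middle of its underside.
- marker: White marker with a green cap, 133 mm long and 15 mm thick, lying on the bench; loose, not to be disturbed. Origin at the middle of its underside.
- tub_purple: Purple screw tub, 67 mm across and 50 mm tall, standing; loose, not to be disturbed. Origin at the middle of its underside.

How it is judged:
By the outcome, as a careful person would: the job done as asked, in the order asked, and still so for the second after the job is handed in, with the robot touching nothing.
It also fails if it takes over 48 s, if anything falls off the work surface, if the arm or the gripper's body presses on something with over 40 N, if the wrist force passes 120 N, or if a joint passes its speed limit or range.

## Robot

A 7-joint arm with a two-finger parallel gripper is mounted at the origin on the work surface; the furniture and walls round the work are solid. World frame = base frame: x ahead of the robot, y to its left, z up, the work surface at z = 0. Lengths are in mm, angles in rad, forces in N, time in s.
With the tool pointing down it reaches from about 400 to 875 mm from the base axis. Payload 4.4 kg.
Tool frame: the origin (TCP) lies at the very end of the fingers, on their centre line; the grasp point (between the pads) lies 19 mm behind it; y points along the fingers, x is the direction in which the jaws open and shut, and the axes are right-handed (so a half turn about y gives the same grasp; the last joint's range is limited). The gripper opens to 85 mm and grips with 20 to 120 N. Pads are 22 mm wide; open, the fingers measure 114 mm over their backs; the gripper's body (76 mm by 85 mm) begins 54 mm behind the grasp point. The pads swing forward as they close: fully open they stand 13 mm farther back than shut.
Start: joints at [1.188, 0.628, 0.038, 1.517, -0.027, 0.996, -0.02], TCP at [202.521, -617.659, 231.313] pointing down, gripper open.
Joint ranges: [-3.06, 3.06], [-0.37, 2.12], [-1.25, 1.32], [0.18, 2.47], [-1.1, 4.24], [0.23, 1.98], [-2.94, 2.94]. Speed limits (rad/s): [2.57, 2.57, 3.14, 3.14, 3.14, 3.14, 3.14].

## Interface

Orientations are given as [roll, pitch, yaw] about the fixed x, y, z axes, in that order (R = Rz(yaw) Ry(pitch) Rx(roll)).
In Python, from cell import ctrl, get_image, nets gives the robot as it stands. The module is installed in compiled form; this text tells all that it offers.
- The arm moves only by the tool step_arm, never from a script. Its argument "moves" is text: rows parted by semicolons, each of 7 numbers parted by spaces: the shift along the tool's x, y, z normalised to -1 to 1, where 1 is 0.05 m, then the turn, a rotation vector about the tool's x, y, z normalised to -1 to 1, where 1 is 0.12 rad, then the opening, from 0 (shut) to 1 (fully open). A call has 1 to 20 rows; each row shifts and turns the commanded pose from where the row before left it, along the tool's axes as they then stand; what a row does not reach is not made up. A row lasts 1/10 s, in which the tool goes at most 50 mm and 8.59 degrees, less where a joint would pass 70% of its speed; a pose out of reach is approached as far as the arm can. A call with a number of a shift or a turn outside -1 to 1 is refused whole. A call with a gripper value outside its range is refused whole. The fingers move at their own pace and stop on an object; the grip force is fixed at half the most. Time passes only in rows, so rows that do not move let the fingers close. It gives the time, the measured TCP pose, the force and the opening at its end, in the units of the state.
- ctrl.read_state(): the state, without advancing time (a new reading comes with each control period).
- get_image(name): name is "scene" or "side" or "wrist"; returns a dict with "color" (384x512x3 uint8, blue, green, red), "vertical_fov" (degrees; the focal length in pixels is half the picture's height over the tangent of half this angle, whatever the lens; pixels are square), "cx", "cy" (the principal point, pixels), "R" (3x3) and "t" (3): a world point X has camera coordinates R X + t; the wrist camera has in their place "T_tool_cam" (4x4, takes a point from camera to tool coordinates, whose origin is the TCP and whose axes are the tool frame's). Camera axes: x right, y down, z forward; pixel columns grow to the right and rows downward; lengths in mm; the calibration is good to about 2 mm. A picture is of the moment at which its call begins: read the wrist's pose just before it. There is no depth.
- ctrl.finish_job(): hands the job in, once; it reports no verdict.
Trained networks look in a picture, given as the dict that the camera call returned (one of the last four; its "shot" number tells which), for a name from the list of things; names that differ only in an ending like _2 or _b are one class to them, and where a whole thing is asked for, a point or a joint stands for the part that bears it (a point fixed in the world has none). Each returns a list of dicts, best first, with "conf" (0 to 1); they miss things now and then, are a little off and sometimes report something else, mostly with a low value. They report only what shows in the picture. A call takes as long as a camera call.
- nets.find_in(picture, target): "position" ([x, y, z] in mm, in world coordinates, good to about 4 mm: the middle of the surface that is visible of it).
- nets.cut_out(picture, target): "pixels" (384x512 bool, what is visible of it).
- nets.place_of(picture, target): "position" ([x, y, z] in mm, in world coordinates, good to about 4 mm: a listed point, or the origin of a listed thing).
The state is a dict: "clock": time; "qpos": joint angles; "qd": joint speeds; "tau": joint torques, N m; "eef_pos": TCP position; "tool_rot": TCP orientation; "force": force on the tool from outside, world axes, zero at the start; "torque": the same for the moment, N m; "width": finger opening in mm.
Only numpy, scipy, OpenCV 4.12 (cv2) and the standard library are available. Lean on these libraries where they do the work, as an engineer would, in place of code of your own. Each camera call takes 0.05 s, during which the arm holds its last target.

## Working session

There is one attempt and no reset: what is moved stays moved. The work goes in short steps, Python scripts to look and compute and a tool call to move; the robot and the scene stay as the last step left them, time stands still between calls to the robot, and variables do not carry over. Pictures are saved under pics/ and viewed, and the job is handed in when it is done.

Besides the shell and the picture viewer there is one more tool, called after "Call:" as name(argument=value, ...) on one line, values as JSON. step_arm: Moves the arm, as the interface text tells. Scaled input: -1 to 1 covers 0.05 m each way for a shift and 0.12 rad each way for a turn. Its arguments: {"type":"object","properties":{"moves":{"type":"string"}},"required":["moves"]}

```bash
mkdir -p pics
python3 - <<'E'
from cell import ctrl,get_image,nets
import cv2,numpy as np
s=ctrl.read_state();print(s)
for n in("scene","side","wrist"):
    p=get_image(n);cv2.imwrite(f"pics/a_{n}.png",p["color"]);print(n,p["vertical_fov"],p["cx"],p["cy"],p.get("R"),p.get("t"),p.get("T_tool_cam"))
    for t in(["gate","gear_stick","disc_lathe","tub_purple"] if n!="wrist" else []):
        r=nets.place_of(p,t);print(t,[(np.round(q["position"],1).tolist(),round(q["conf"],2)) for q in r[:2]])
E
```

```text
{'clock': 0.0, 'qpos': array([ 1.18818749,  0.62935473,  0.03844207,  1.51834795, -0.0269965 ,
        0.9963003 , -0.02001707]), 'qd': array([ 7.51729896e-04, -4.90126714e-04, -5.94379142e-05, -1.02656769e-03,
        2.27813999e-04,  5.96061659e-04, -9.29459524e-04]), 'tau': array([-1.00738682e-04, -5.63411343e+01,  1.22669253e+00, -1.93448532e+01,
        1.11318284e-02,  1.03699465e-02, -6.70961654e-06]), 'eef_pos': array([ 202.33330293, -617.05843394,  230.38992923]), 'tool_rot': array([-1.57082443,  0.00189209, -1.25400232]), 'force': array([ 0.06308043, -0.40703007, -0.16761274]), 'torque': array([-0.00049177,  0.0079035 , -0.07427583]), 'width': 85.10926161538471}
scene 44.90154793533782 248.0511513341122 193.55292995681526 [[ 0.00381137 -0.99997596 -0.00579217]
 [-0.40204683  0.00377112 -0.91561134]
 [ 0.91561117  0.00581845 -0.4020228 ]] [  60.02543285  352.52949349 1057.368691  ] None
gate []
gear_stick [([524.0, -14.7, 232.5], 0.62)]
disc_lathe []
tub_purple [([558.3, 389.9, -1.6], 0.86)]
side 43.855082113483036 249.53844390741457 186.72957443772557 [[ 0.31558871 -0.94876019 -0.01605842]
 [-0.80153132 -0.25748117 -0.53967675]
 [ 0.50788907  0.18318721 -0.84171916]] [ -93.29387222  527.47375548 1161.7817729 ] None
gate [([567.5, -44.0, 152.8], 0.96)]
gear_stick [([522.6, -13.3, 233.8], 0.59)]
disc_lathe [([567.2, -42.0, 3.9], 0.7)]
tub_purple [([552.3, 388.0, -2.3], 0.58), ([462.4, 328.5, 2.1], 0.44)]
wrist 69.29874302659871 256.980296927391 192.74835090225304 None None [[ 9.99999693e-01  2.13999147e-04 -7.53359103e-04 -1.43237085e-01]
 [ 7.83162434e-04 -2.75060114e-01  9.61426711e-01 -1.42550068e+02]
 [-1.47454429e-06 -9.61427006e-01 -2.75060197e-01  6.98249612e+01]
 [ 0.00000000e+00  0.00000000e+00  0.00000000e+00  1.00000000e+00]]
```

View pics/a_scene.png

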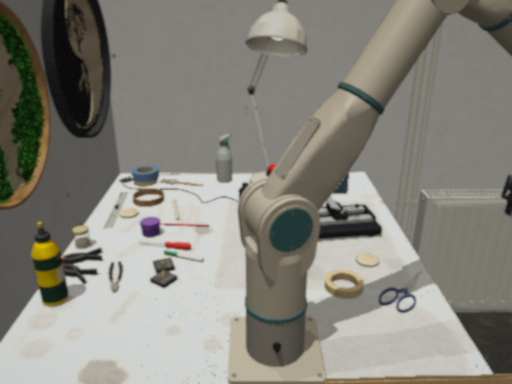

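View pics/a_side.png

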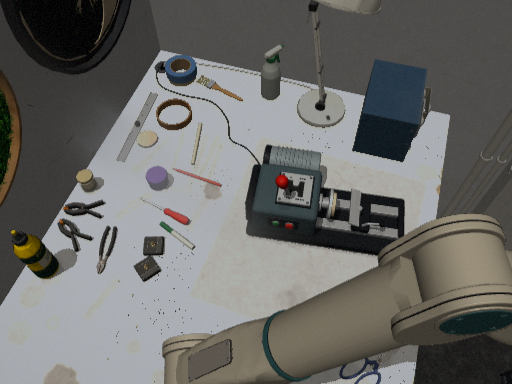

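Run:
```python
import cv2
i=cv2.imread("pics/a_side.png")
cv2.imwrite("pics/a_side_z.png",cv2.resize(i[135:260,235:415],None,fx=4.4,fy=4.4,interpolation=cv2.INTER_CUBIC))
```

```text
(no output)
```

View pics/a_side_z.png

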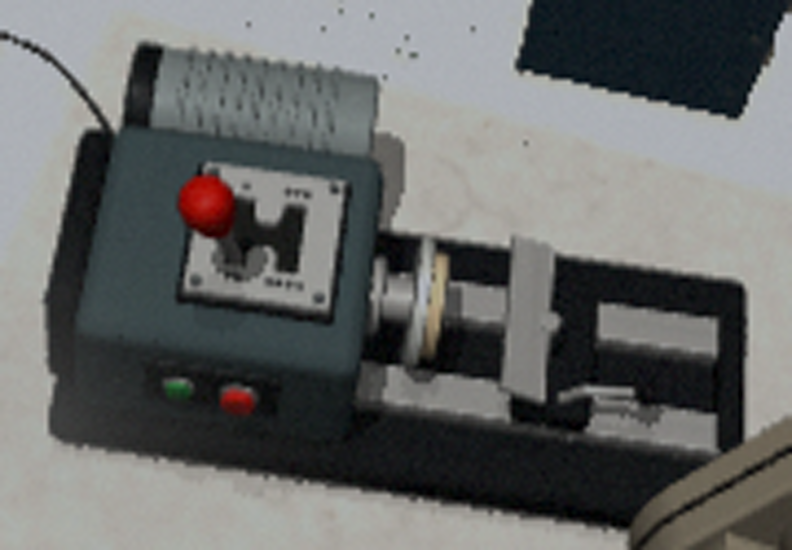

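View pics/a_wrist.png

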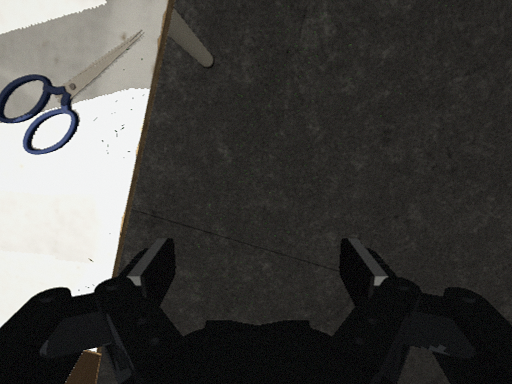

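```bash
cat > h.py <<'E'
import numpy as np
def rayplane(p,uv,z):
    f=192/np.tan(np.radians(p["vertical_fov"]/2));R=np.array(p["R"]);t=np.array(p["t"])
    d=R.T@np.array([(uv[0]-p["cx"])/f,(uv[1]-p["cy"])/f,1]);c=-R.T@t
    return c+d*(z-c[2])/d[2]
def proj(p,X):
    f=192/np.tan(np.radians(p["vertical_fov"]/2));c=np.array(p["R"])@X+np.array(p["t"])
    return np.array([p["cx"]+f*c[0]/c[2],p["cy"]+f*c[1]/c[2]])
E
python3 - <<'E'
from cell import *
from h import *
p=get_image("side")
z=lambda x,y:(235+(x+.5)/4.4-.5,135+(y+.5)/4.4-.5)
C=[rayplane(p,z(*q),152.5)[:2] for q in[(203,163),(350,183),(333,320),(180,298)]]
print(np.round(C,1),np.mean(C,0))
for i in range(4):
    d=C[(i+1)%4]-C[i];print(np.linalg.norm(d),np.degrees(np.arctan2(d[1],d[0])))
for q in[(50,437),(620,525)]: print(rayplane(p,z(*q),0))
print("knob",rayplane(p,z(207,206),235))
m=nets.cut_out(p,"gear_stick")
if m: ys,xs=np.nonzero(m[0]["pixels"]);print(xs.min(),xs.max(),ys.min(),ys.max())
E
```

```text
[[ 605.8    8. ]
 [ 619.4  -85.1]
 [ 518.6 -100.1]
 [ 505.    -6.9]] [562.20610559 -46.03779632]
94.12562052673186 -81.64654701849194
101.91898786137031 -171.58339931628078
94.1227901706063 98.31458768942102
101.85514503104476 8.418244584868011
[462.69697538  66.66419088   0.        ]
[ 516.38519003 -307.35938798    0.        ]
knob [521.90483282 -15.74375288 235.        ]
276 289 175 194
```

Call:
step_arm(moves="0 -0.7 0 0 0.72 0 0; 0 -0.7 0 0 0.72 0 0; 0 0 0 0 0 0 0")

```text
clock: 0.95
eef_pos: [203.4, -620.6, 306.8]
tool_rot: [-1.569, -0.01, -1.428]
force: [-0.2, -1.3, 0.5]
width: 43.9
```

Call:
step_arm(moves="-0.4 0 0.25 0 0 0 0;-0.55 0 0.35 0 0 0 0;-0.55 0 0.35 0 0 0 0;-0.55 0 0.35 0 0 0 0;-0.55 0 0.35 0 0 0 0;-0.55 0 0.35 0 0 0 0;-0.55 0 0.35 0 0 0 0;-0.55 0 0.35 0 0 0 0;-0.55 0 0.35 0 0 0 0;-0.55 0 0.35 0 0 0 0;-0.55 0 0.35 0 0 0 0;-0.55 0 0.35 0 0 0 0;-0.55 0 0.35 0 0 0 0;-0.55 0 0.35 0 0 0 0;-0.55 0 0.35 0 0 0 0;-0.55 0 0.35 0 0 0 0;-0.55 0 0.35 0 0 0 0;-0.55 0 0.35 0 0 0 0;-0.4 0 0.25 0 0 0 0;0 0 0 0 0 0 0")

```text
clock: 2.95
eef_pos: [450.1, -65.5, 301.2]
tool_rot: [-1.57, 0.002, -1.42]
force: [-0.1, -0.0, -0.2]
width: 0.3
```

Call:
step_arm(moves="-0.4 0 0.2 0 0.05 0 0;-0.38 0 0.2 0 0 0 0;0 0 0 0 0 0 0")

```text
clock: 3.25
eef_pos: [463.7, -25.6, 301.2]
tool_rot: [-1.57, 0.001, -1.429]
force: [0.3, -0.0, -0.2]
width: -0.1
```

```bash
cat > look.py <<'E'
from cell import *
from h import *
import cv2,sys
tag=sys.argv[1]
s=ctrl.read_state();print(np.round(s["eef_pos"],1),np.round(s["tool_rot"],3),np.round(s["force"],1),s["clock"])
for n in("side","wrist"):
    p=get_image(n);cv2.imwrite(f"pics/{tag}_{n}.png",p["color"])
    if n=="side":
        cv2.imwrite(f"pics/{tag}_z.png",cv2.resize(p["color"][120:250,230:400],None,fx=4,fy=4,interpolation=cv2.INTER_CUBIC))
    for t in("gate","gear_stick"):
        r=nets.place_of(p,t);print(n,t,[(np.round(q["position"],1).tolist(),round(q["conf"],2)) for q in r[:2]])
        if t=="gear_stick" and r:
            c,q=np.cos(np.radians(8.2)),np.sin(np.radians(8.2))
            d=np.array(r[0]["position"])[:2]-[565,-45];print(" lathe xy",d[0]*c+d[1]*q,-d[0]*q+d[1]*c)
E
python3 look.py b
```

```text
[463.7 -25.6 301.2] [-1.570e+00  1.000e-03 -1.429e+00] [ 0.3 -0.  -0.2] 3.25
side gate [([569.2, -39.8, 154.9], 0.73)]
side gear_stick [([527.5, -16.0, 232.4], 0.45)]
 lathe xy -32.98036958158225 34.05209571028257
wrist gate [([567.2, -42.7, 154.5], 0.86)]
wrist gear_stick [([525.6, -13.9, 229.9], 0.57), ([567.9, -47.0, 154.1], 0.3)]
 lathe xy -34.56142365952545 36.401620769229396
```

View pics/b_wrist.png

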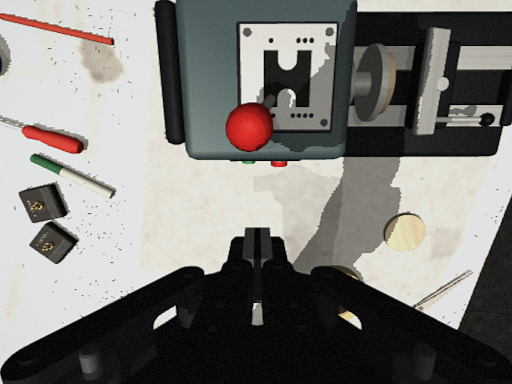

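View pics/b_z.png

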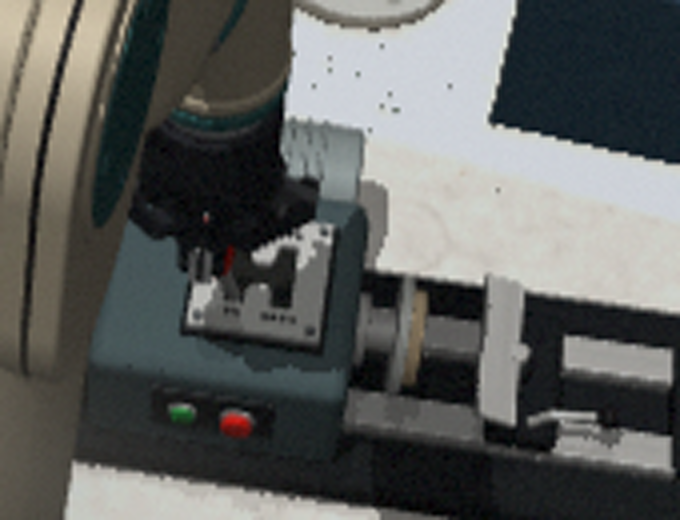

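```bash
cat >> h.py <<'E'
from scipy.spatial.transform import Rotation as Ro
def wcam(p,s):
    M=np.eye(4);M[:3,:3]=Ro.from_euler("xyz",s["tool_rot"]).as_matrix();M[:3,3]=s["eef_pos"]
    W=M@np.array(p["T_tool_cam"]);q=dict(p);q["R"]=W[:3,:3].T;q["t"]=-W[:3,:3].T@W[:3,3];return q
import cv2
def knob(p):
    """red-knob blob: centre px, box; p has R,t"""
    h=cv2.cvtColor(p["color"],cv2.COLOR_BGR2HSV)
    m=(((h[...,0]<6)|(h[...,0]>174))&(h[...,1]>170)&(h[...,2]>60)).astype(np.uint8)
    n,l,st,c=cv2.connectedComponentsWithStats(m)
    i=1+np.argmax(st[1:,4]);return c[i],st[i]
E
python3 - <<'E'
from cell import *
from h import *
s=ctrl.read_state();p=wcam(get_image("wrist"),s)
cv2.imwrite("pics/b2.png",cv2.resize(p["color"][10:160,200:360],None,fx=4,fy=4,interpolation=cv2.INTER_CUBIC))
k,st=knob(p);print(k,st)
for z in(225,233,240):
  print(rayplane(p,k,z))
for q in[(237.5,22),(338.5,22),(333,131)]:print(rayplane(p,q,152.5))
E
```

```text
[249.17364253 126.90950226] [ 226  104   47   48 1768]
[521.07857617 -14.65904337 225.        ]
[521.47696414 -14.82929722 233.        ]
[521.82555362 -14.97826934 240.        ]
[610.0061294    9.74332531 152.5       ]
[622.70158504 -83.05931165 152.5       ]
[525.07930691 -98.80095175 152.5       ]
```

View pics/b2.png

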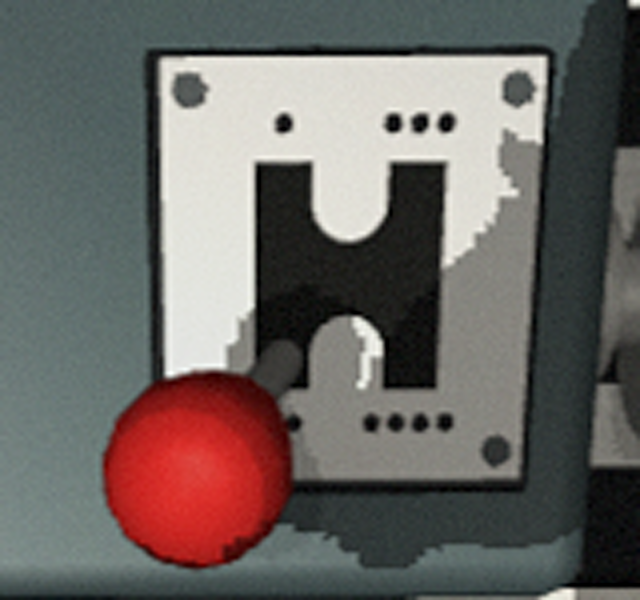

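Call:
step_arm(moves="-0.03 0.5 0 0 0 0 0;0 0.5 0 0 0 0 0;0 0.5 0 0 0 0 0;0 0.1 0.2 0 0 0 0;0 0 0.1 0 0 0 0;0 0 0.1 0 0 0 0;0 0 0.1 0 0 0 0;0 0 0.1 0 0 0 0;0 0 0 0 0 0 0")

```text
clock: 4.5
eef_pos: [493.7, -21.9, 221.9]
tool_rot: [-1.569, -0.0, -1.433]
force: [0.7, 0.6, 0.4]
width: 0.0
```

```bash
cat > look2.py <<'E'
from cell import *
from h import *
import sys
tag=sys.argv[1];O=np.array([567,-44.5]);a=np.radians(8.0);Q=np.array([[np.cos(a),np.sin(a)],[-np.sin(a),np.cos(a)]])
s=ctrl.read_state();p=wcam(get_image("wrist"),s)
cv2.imwrite(f"pics/{tag}.png",p["color"])
k,st=knob(p);print("f",np.round(s["force"],1),"tcp",np.round(s["eef_pos"],1),"lathe",np.round(Q@(s["eef_pos"][:2]-O),1),"knob px",k,st)
for z in(233,239):print("knob lathe",z,np.round(Q@(rayplane(p,k,z)[:2]-O),1))
p=get_image("side");cv2.imwrite(f"pics/{tag}_z.png",cv2.resize(p["color"][120:250,230:400],None,fx=4,fy=4,interpolation=cv2.INTER_CUBIC))
E
python3 look2.py c
```

```text
f [0.7 0.6 0.4] tcp [493.7 -21.9 221.9] lathe [-69.4  32.5] knob px [252.58273863 202.38202498] [ 215  160   81   83 4484]
knob lathe 233 [-42.3  34.9]
knob lathe 239 [-40.3  34.8]
```

View pics/c.png

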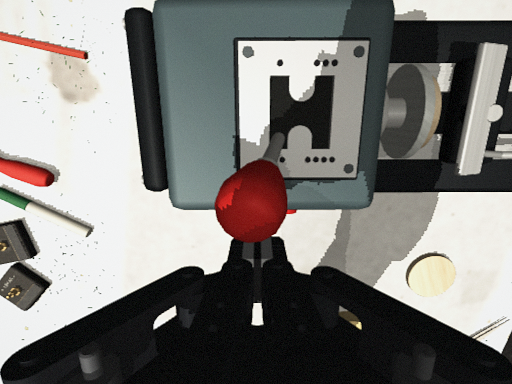

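Call:
step_arm(moves="-0.03 0 0.1 0 0 0 0;0 0 0.1 0 0 0 0;0 0 0.1 0 0 0 0;0 0 0.1 0 0 0 0;0 0 0.1 0 0 0 0;0 0 0.1 0 0 0 0;0 0 0 0 0 0 0")

```text
clock: 5.3
eef_pos: [521.9, -16.2, 221.2]
tool_rot: [-1.572, 0.0, -1.433]
force: [-4.3, -0.2, 2.7]
width: 0.1
```

```bash
python3 look2.py d
```

```text
f [-4.3 -0.2  2.7] tcp [521.9 -16.2 221.2] lathe [-40.7  34.3] knob px [253.47282976 214.8800451 ] [ 216  176   74   78 4435]
knob lathe 233 [-19.8  36.2]
knob lathe 239 [-17.6  36.1]
```

View pics/d.png

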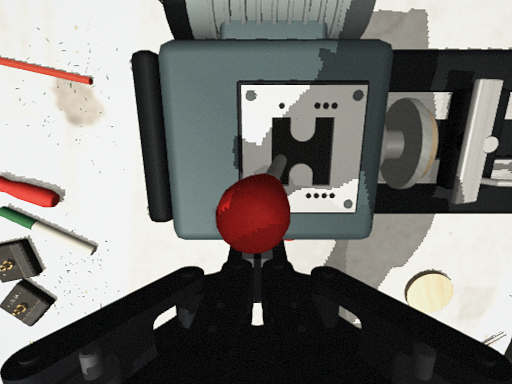

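View pics/d_z.png

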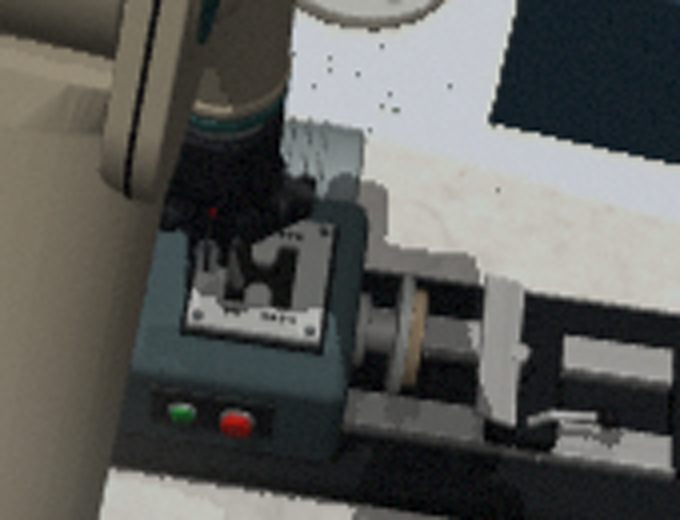

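Call:
step_arm(moves="-0.02 0 0.09 0 0 0 0;0 0 0.09 0 0 0 0;0 0 0.09 0 0 0 0;0 0 0.09 0 0 0 0;0 0 0 0 0 0 0")

```text
clock: 5.9
eef_pos: [540.7, -12.9, 221.3]
tool_rot: [-1.57, -0.0, -1.433]
force: [-3.9, -0.7, 2.4]
width: -0.4
```

```bash
python3 look2.py e
```

```text
f [-3.9 -0.7  2.4] tcp [540.7 -12.9 221.3] lathe [-21.6  34.9] knob px [254.08863109 215.52111369] [ 217  178   74   75 4310]
knob lathe 233 [-1.2 36.6]
knob lathe 239 [ 1.1 36.5]
```

Call:
step_arm(moves="0 0 -0.3 0 0 0 0;0 0 -0.5 0 0 0 0;0 -0.7 -0.1 0 0 0 0;0 -0.7 0 0 0 0 0;0 0 0 0 0 0 0")

```text
clock: 6.5
eef_pos: [499.5, -19.1, 295.8]
tool_rot: [-1.558, -0.002, -1.433]
force: [1.0, 0.5, 0.7]
width: 0.1
```

```bash
python3 look2.py f
```

```text
f [1.  0.5 0.7] tcp [499.5 -19.1 295.8] lathe [-63.3  34.6] knob px [254.01686254 117.82677568] [ 230   93   49   51 1957]
knob lathe 233 [ 4.2 36.8]
knob lathe 239 [ 4.2 36.7]
```

View pics/e.png

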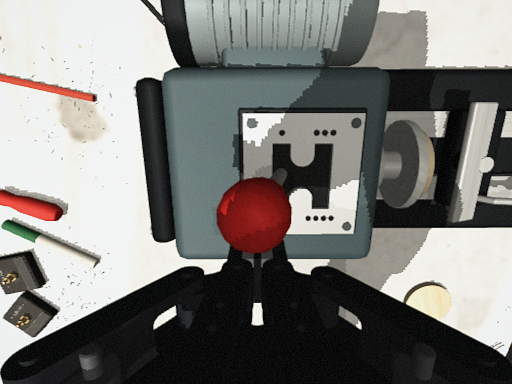

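View pics/f.png

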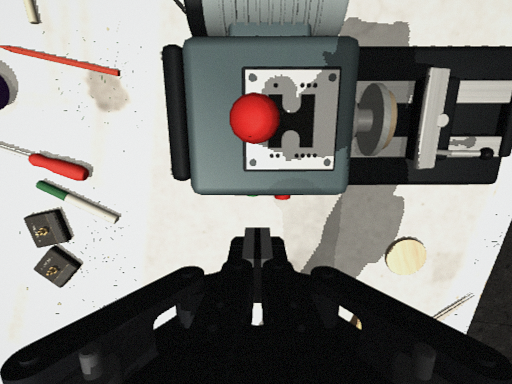

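Call:
step_arm(moves="0 0 0 0 0 0 0;0 0 0 0 0 0 0")

```text
clock: 6.8
eef_pos: [494.9, -19.2, 290.2]
tool_rot: [-1.572, 0.0, -1.433]
force: [-0.3, 0.7, 0.2]
width: -0.1
```

```bash
python3 look2.py g
python3 - <<'E'
from cell import *
from h import *
s=ctrl.read_state();p=wcam(get_image("wrist"),s);print(s["tool_rot"])
for n in("gate","gear_stick"):
  print(n,[(q["position"],q["conf"]) for q in nets.place_of(p,n)][:1])
g=cv2.resize(p["color"][50:190,220:360],None,fx=4,fy=4,interpolation=cv2.INTER_CUBIC);cv2.imwrite("pics/g2.png",g)
E
```

```text
f [-0.3  0.7  0.2] tcp [494.9 -19.2 290.2] lathe [-67.8  35.1] knob px [254.91752097 109.43755825] [ 230   83   51   54 2146]
knob lathe 233 [ 4.4 36.7]
knob lathe 239 [ 4.3 36.6]
[-1.57233366e+00  3.24762787e-04 -1.43275519e+00]
gate [([566.7, -45.3, 154.1], 0.91)]
gear_stick [([563.9, -10.0, 235.8], 0.67)]
```

View pics/g2.png

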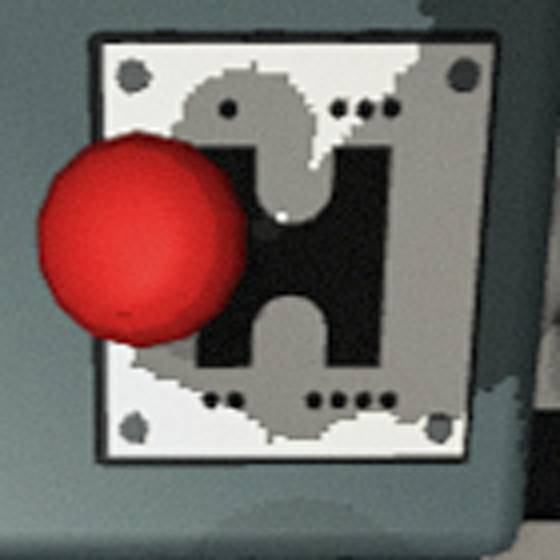

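View pics/g_z.png

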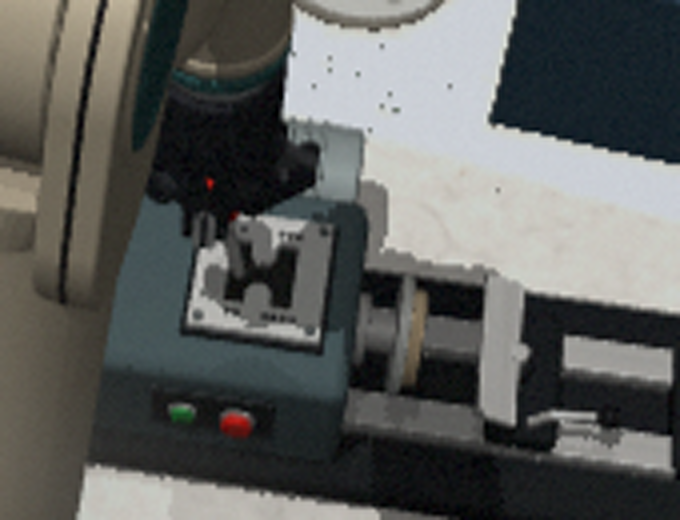

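Run:
```python
from cell import *
from h import *
a=get_image("scene");b=get_image("side");cv2.imwrite("pics/h_s.png",a["color"])
print("base",rayplane(b,(320,107),0))
def P(p):
    f=192/np.tan(np.radians(p["vertical_fov"]/2));K=np.array([[f,0,p["cx"]],[0,f,p["cy"]],[0,0,1]])
    return K@np.c_[p["R"],p["t"]]
for u,v in[((252,92),(314,5)),((305,48),(378,10))]:
    X=cv2.triangulatePoints(P(a),P(b),np.float64(u),np.float64(v));print((X[:3]/X[3]).T)
```

```text
base [1013.87342735  -21.55422822    0.        ]
[[1057.37514172   47.12130606  369.43333193]]
[[ 824.22688261 -137.56087333  563.72553947]]
```

View pics/h_s.png

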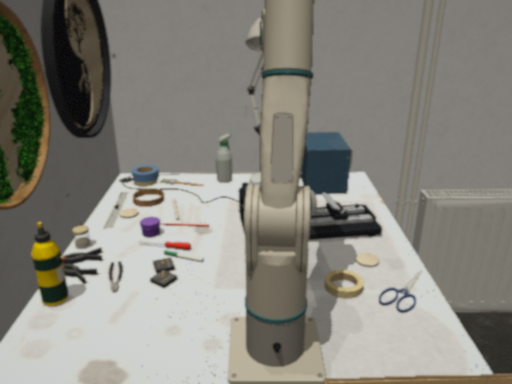

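Call:
step_arm(moves="-0.4 0 0 0 0 0 0;-0.5 0 0 0 0 0 0;0 0 0.4 0 0 0 0;0 0 0.5 0 0 0 0;0 0 0.5 0 0 0 0;0 0.45 0 0 0 0 0;0 0.45 0 0 0 0 0;0 0.45 0 0 0 0 0;0 0 0 0 0 0 0;0 0 0 0 0 0 0")

```text
clock: 8.15
eef_pos: [558.6, 35.0, 224.0]
tool_rot: [-1.571, 0.0, -1.433]
force: [0.1, 0.4, 0.0]
width: -0.3
```

```bash
python3 look2.py i
```

```text
f [0.1 0.4 0. ] tcp [558.6  35.  224. ] lathe [ 2.7 79.9] knob px [353.55389336 255.29727656] [ 315  226   69   62 2607]
knob lathe 233 [-0.6 28.5]
knob lathe 239 [ 2.7 30.8]
```

View pics/i.png

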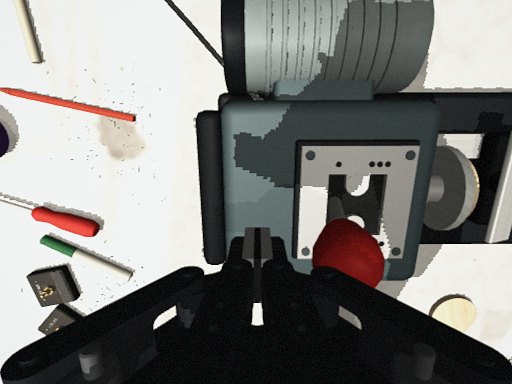

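View pics/i_z.png

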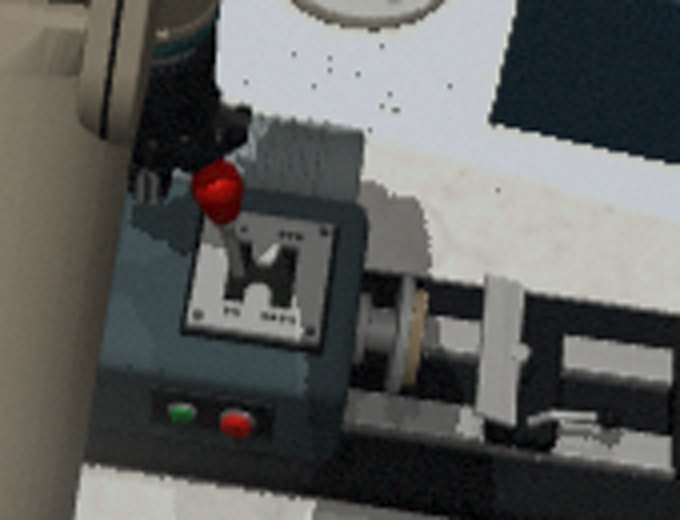

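```bash
cat > sk.py <<'E'
from cell import *
from h import *
O=np.array([567,-44.5]);a=np.radians(8.0);Q=np.array([[np.cos(a),np.sin(a)],[-np.sin(a),np.cos(a)]])
p=get_image("side");k,st=knob(p)
print(k,st,[np.round(Q@(rayplane(p,k,z)[:2]-O),1) for z in(233,237,240)])
def blob(f,ac):
    # sphere at knob centre predicted pixel
    d=np.array([np.tan(f),-np.tan(ac),1.]);d/=np.linalg.norm(d)
    X=np.array([0,0,70])+170*d
    return proj(p,np.r_[O+Q.T@X[:2],X[2]])
for f in(-.03,0,.03,.25):print(f,[np.round(blob(f,ac),1) for ac in(-.2,.2)])
for n in("gear_stick","gate"):
  print(n,[(np.round(Q@(np.array(q["position"])[:2]-O),1),round(q["conf"],2)) for q in nets.place_of(p,n)][:1])
E
python3 sk.py
```

```text
[284.30769231 166.94615385] [279 160  12  15 130] [array([ 6.9, 34.6]), array([ 4.1, 34.4]), array([ 2. , 34.2])]
-0.03 [array([284. , 169.9]), array([309.9, 173.5])]
0 [array([284.3, 168.3]), array([310.1, 171.9])]
0.03 [array([284.6, 166.8]), array([310.3, 170.4])]
0.25 [array([286.8, 156.9]), array([311.3, 160.3])]
gear_stick [(array([ 5.1, 37.8]), 0.61)]
gate [(array([-0.6,  5.6]), 0.58)]
```

Call:
step_arm(moves="0.15 0 0 0 0 0 0;0.15 0 0 0 0 0 0;0.12 0 0 0 0 0 0;0.12 0 0 0 0 0 0;0.12 0 0 0 0 0 0;0.12 0 0 0 0 0 0;0.12 0 0 0 0 0 0;0.12 0 0 0 0 0 0;0.12 0 0 0 0 0 0;0 0 0 0 0 0 0")

```text
clock: 9.4
eef_pos: [566.4, -23.1, 223.7]
tool_rot: [-1.571, -0.001, -1.435]
force: [0.5, 3.3, 0.7]
width: -0.1
```

```bash
python3 look2.py j;python3 sk.py
```

```text
f [0.5 3.3 0.7] tcp [566.4 -23.1 223.7] lathe [ 2.4 21.3] knob px [323.32089909 253.72692492] [ 288  231   69   47 2091]
knob lathe 233 [  0.1 -13.8]
knob lathe 239 [  3.4 -12.2]
[300.65116279 169.88372093] [295 164  12  12  86] [array([ 4.9, -8.8]), array([ 2.1, -8.8]), array([-0. , -8.9])]
-0.03 [array([284. , 169.9]), array([309.9, 173.5])]
0 [array([284.3, 168.3]), array([310.1, 171.9])]
0.03 [array([284.6, 166.8]), array([310.3, 170.4])]
0.25 [array([286.8, 156.9]), array([311.3, 160.3])]
gear_stick [(array([ 4.1, -7.4]), 0.57)]
gate [(array([3.1, 0.4]), 0.67)]
```

View pics/j.png

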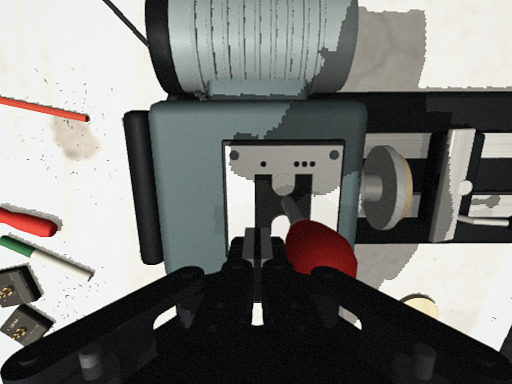

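View pics/j_z.png

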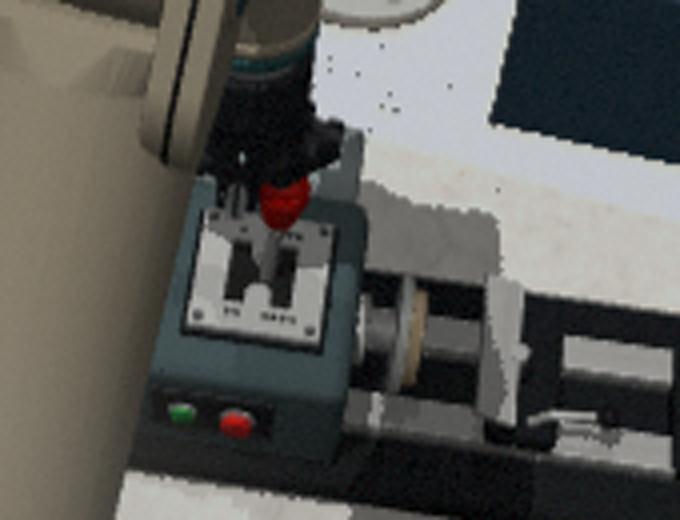

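Call:
step_arm(moves="0.1 0 0 0 0 0 0;0.1 0 0 0 0 0 0;0.1 0 0 0 0 0 0;0.1 0 0 0 0 0 0;0.06 0 0 0 0 0 0;0 0 0 0 0 0 0")

```text
clock: 10.25
eef_pos: [569.3, -45.0, 223.5]
tool_rot: [-1.571, -0.0, -1.434]
force: [0.6, 3.0, -1.8]
width: -0.2
```

```bash
python3 look2.py k;python3 sk.py
```

```text
f [ 0.6  3.  -1.8] tcp [569.3 -45.  223.5] lathe [ 2.2 -0.8] knob px [322.20605513 252.34026209] [ 286  228   69   49 2213]
knob lathe 233 [  0.9 -35.2]
knob lathe 239 [  4.1 -33.7]
[308.72916667 171.69791667] [303 166  13  13  96] [array([  2.7, -30.2]), array([ -0.1, -30.2]), array([ -2.2, -30.2])]
-0.03 [array([284. , 169.9]), array([309.9, 173.5])]
0 [array([284.3, 168.3]), array([310.1, 171.9])]
0.03 [array([284.6, 166.8]), array([310.3, 170.4])]
0.25 [array([286.8, 156.9]), array([311.3, 160.3])]
gear_stick [(array([  4.8, -28.8]), 0.63)]
gate [(array([1.9, 2.8]), 0.73)]
```

View pics/k.png

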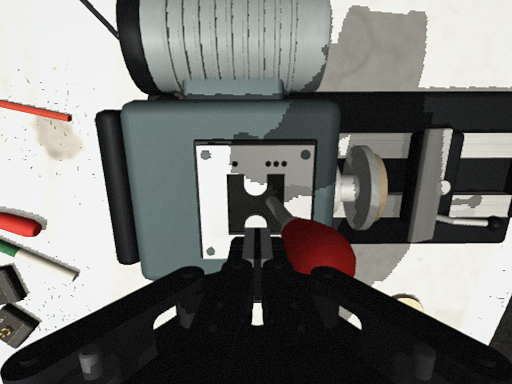

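View pics/k_z.png

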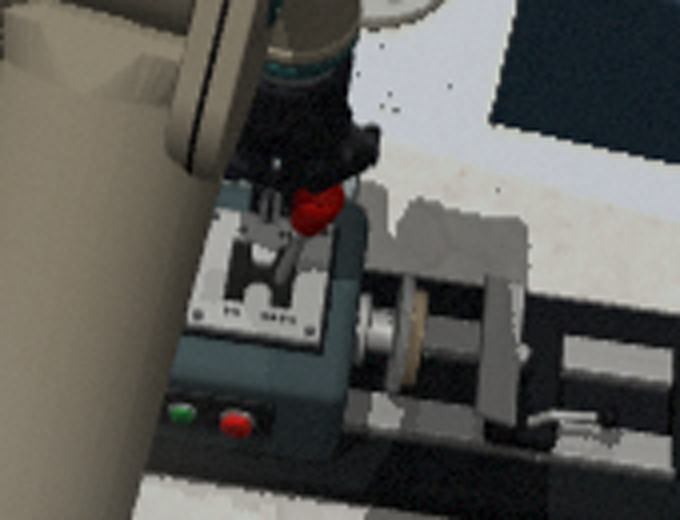

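Call:
step_arm(moves="0.03 0 0 0 0 0 0;0.03 0 0 0 0 0 0;0 0 0 0 0 0 0")

```text
clock: 10.8
eef_pos: [569.8, -47.1, 223.7]
tool_rot: [-1.571, 0.0, -1.433]
force: [-0.0, 2.4, -2.0]
width: 0.2
```

```bash
python3 sk.py
```

```text
[309.39175258 171.74226804] [304 166  13  13  97] [array([  2.9, -31.9]), array([  0.1, -31.9]), array([ -2. , -31.9])]
-0.03 [array([284. , 169.9]), array([309.9, 173.5])]
0 [array([284.3, 168.3]), array([310.1, 171.9])]
0.03 [array([284.6, 166.8]), array([310.3, 170.4])]
0.25 [array([286.8, 156.9]), array([311.3, 160.3])]
gear_stick [(array([  5.4, -28.1]), 0.68)]
gate [(array([2.8, 2.4]), 0.92)]
```

Call:
step_arm(moves="0.03 0 0 0 0 0 0;0 0 0 0 0 0 0;-0.4 0 0 0 0 0 0;0 -0.6 0 0 0 0 0;0 -0.7 0 0 0 0 0;0 0 -0.6 0 0 0 0;0 0 -0.8 0 0 0 0;0.5 0 0 0 0 0 0;0.5 0 0 0 0 0 0;0 0 0 0 0 0 0;0 0 0 0 0 0 0;0 0 0 0 0 0 0")

```text
clock: 12.15
eef_pos: [505.1, -87.7, 289.0]
tool_rot: [-1.57, -0.0, -1.432]
force: [0.2, 0.1, -0.9]
width: 0.3
```

```bash
python3 look2.py l;python3 sk.py
```

```text
f [ 0.2  0.1 -0.9] tcp [505.1 -87.7 289. ] lathe [-67.3 -34.1] knob px [256.28655767 110.31925522] [ 230   84   53   54 2202]
knob lathe 233 [  4.4 -33.4]
knob lathe 239 [  4.3 -33.5]
[174.81355932 216.88135593] [165 210  21  13  59] [array([-187.8,  279.3]), array([-189.8,  278.1]), array([-191.3,  277.2])]
-0.03 [array([284. , 169.9]), array([309.9, 173.5])]
0 [array([284.3, 168.3]), array([310.1, 171.9])]
0.03 [array([284.6, 166.8]), array([310.3, 170.4])]
0.25 [array([286.8, 156.9]), array([311.3, 160.3])]
gear_stick []
gate [(array([1.1, 2.7]), 0.75)]
```

View pics/l.png

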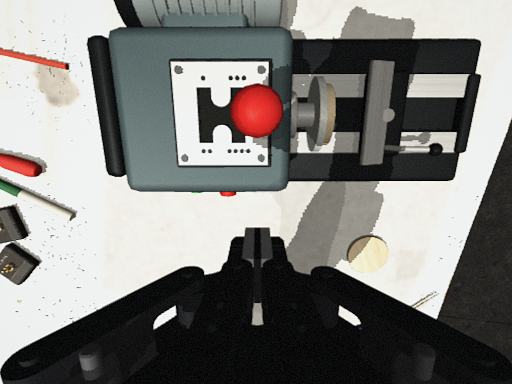

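Call:
step_arm(moves="0 0.5 0 0 0 0 0;0 0.5 0 0 0 0 0;0 0.36 0.2 0 0 0 0;0 0 0.4 0 0 0 0;0 0 0.1 0 0 0 0;0 0 0.1 0 0 0 0;0 0 0.1 0 0 0 0;0 0 0.1 0 0 0 0;0 0 0.1 0 0 0 0;0 0 0.1 0 0 0 0;0 0 0.1 0 0 0 0;0 0 0 0 0 0 0")

```text
clock: 13.6
eef_pos: [570.0, -79.0, 220.9]
tool_rot: [-1.57, -0.0, -1.433]
force: [-3.4, -0.4, 1.7]
width: 0.1
```

```bash
python3 look2.py m
```

```text
f [-3.4 -0.4  1.7] tcp [570.  -79.  220.9] lathe [ -1.9 -34.6] knob px [254.8586673  214.82546834] [ 218  178   74   74 4217]
knob lathe 233 [ 19.1 -33.3]
knob lathe 239 [ 21.4 -33.4]
```

View pics/m.png

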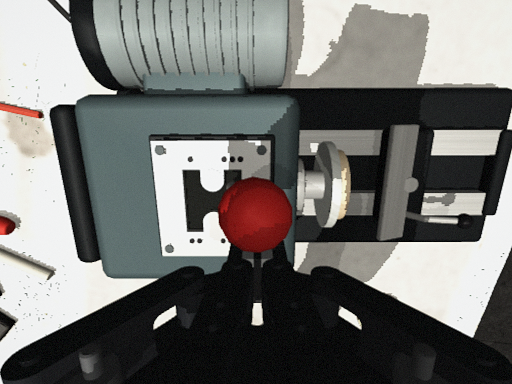

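Sliding forward in the right track. The knob is about 20 mm short of home, so I'll push on in small steps and watch the force.

Call:
step_arm(moves="0 0 0.08 0 0 0 0;0 0 0.08 0 0 0 0;0 0 0.08 0 0 0 0;0 0 0.08 0 0 0 0;0 0 0 0 0 0 0")

```text
clock: 14.2
eef_pos: [584.9, -77.2, 219.9]
tool_rot: [-1.573, -0.0, -1.433]
force: [-2.6, -0.9, -2.7]
width: -0.1
```

Call:
step_arm(moves="0 0 0.04 0 0 0 0;0 0 0.04 0 0 0 0;0 0 0 0 0 0 0")

```text
clock: 14.5
eef_pos: [587.8, -76.7, 219.7]
tool_rot: [-1.574, 0.0, -1.433]
force: [-4.3, -2.1, -3.8]
width: -0.3
```

```bash
python3 look2.py n
```

```text
f [-4.3 -2.1 -3.8] tcp [587.8 -76.7 219.7] lathe [ 16.1 -34.8] knob px [252.99334975 212.86699507] [ 217  177   73   73 4060]
knob lathe 233 [ 38.6 -32.7]
knob lathe 239 [ 40.8 -32.8]
```

Call:
step_arm(moves="0 0 0.04 0 0 0 0;0 0 0.04 0 0 0 0;0 0 0 0 0 0 0")

```text
clock: 14.9
eef_pos: [591.5, -76.0, 219.7]
tool_rot: [-1.575, 0.0, -1.433]
force: [-5.0, -1.9, -3.5]
width: -0.2
```

```bash
python3 look2.py o
```

```text
f [-5.  -1.9 -3.5] tcp [591.5 -76.  219.7] lathe [ 19.9 -34.6] knob px [253.08526552 212.97382199] [ 218  177   71   72 4011]
knob lathe 233 [ 42.4 -32.5]
knob lathe 239 [ 44.6 -32.6]
```

View pics/o.png

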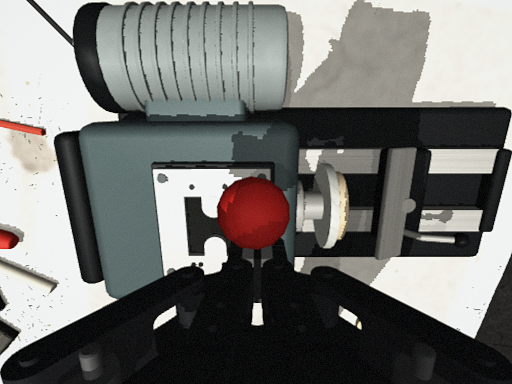

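Call:
step_arm(moves="0 0 0.04 0 0 0 0;0 0 0.02 0 0 0 0;0 0 0 0 0 0 0")

```text
clock: 15.3
eef_pos: [593.4, -75.7, 219.5]
tool_rot: [-1.577, 0.001, -1.433]
force: [-8.5, -1.4, -3.4]
width: -0.0
```

Call:
step_arm(moves="0 0 0.03 0 0 0 0;0 0 0 0 0 0 0")

```text
clock: 15.5
eef_pos: [594.5, -75.4, 219.3]
tool_rot: [-1.578, 0.001, -1.433]
force: [-7.7, 0.1, -4.1]
width: 0.2
```

Call:
step_arm(moves="0 0 0.03 0 0 0 0;0 0 0 0 0 0 0")

```text
clock: 15.7
eef_pos: [595.5, -75.1, 219.2]
tool_rot: [-1.579, 0.001, -1.433]
force: [-8.9, -0.7, -3.8]
width: 0.2
```

Call:
step_arm(moves="0 0 0.04 0 0 0 0;0 0 0 0 0 0 0;0 0 0 0 0 0 0")

```text
clock: 16.0
eef_pos: [596.7, -74.8, 218.9]
tool_rot: [-1.581, 0.002, -1.433]
force: [-10.0, -0.8, -3.1]
width: -0.2
```

```bash
python3 look2.py p
```

```text
f [-10.   -0.8  -3.1] tcp [596.7 -74.8 218.9] lathe [ 25.2 -34.1] knob px [253.9519084  218.32569975] [ 219  183   71   70 3930]
knob lathe 233 [ 45.3 -32.5]
knob lathe 239 [ 47.7 -32.6]
```

Call:
step_arm(moves="0 0 0.04 0 0 0 0;0 0 0 0 0 0 0;0 0 0 0 0 0 0")

```text
clock: 16.4
eef_pos: [597.8, -74.5, 218.7]
tool_rot: [-1.582, 0.002, -1.433]
force: [-12.2, -0.2, -3.1]
width: -0.1
```

```bash
python3 look2.py q
```

```text
f [-12.2  -0.2  -3.1] tcp [597.8 -74.5 218.7] lathe [ 26.3 -34. ] knob px [254.14168798 219.32634271] [ 219  184   71   70 3910]
knob lathe 233 [ 46.1 -32.4]
knob lathe 239 [ 48.5 -32.5]
```

View pics/q.png

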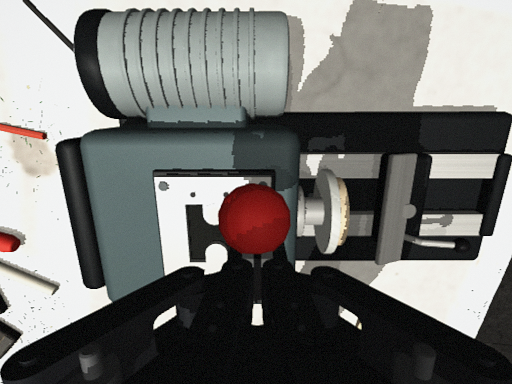

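Call:
step_arm(moves="0 0 -0.4 0 0 0 0;0 0 -0.8 0 0 0 0;0 -0.5 -0.6 0 0 0 0;0 -0.9 0 0 0 0 0;0 0 0 0 0 0 0;0 0 0 0 0 0 0;0 0 0 0 0 0 0")

```text
clock: 17.2
eef_pos: [514.8, -86.4, 290.8]
tool_rot: [-1.569, 0.0, -1.432]
force: [-0.4, 0.3, 0.5]
width: 0.1
```

```bash
python3 look2.py r;python3 - <<'E'
import cv2
i=cv2.imread("pics/r.png");cv2.imwrite("pics/r2.png",cv2.resize(i[20:180,140:330],None,fx=4,fy=3.75,interpolation=cv2.INTER_CUBIC)[:600])
E
```

```text
f [-0.4  0.3  0.5] tcp [514.8 -86.4 290.8] lathe [-57.5 -34.2] knob px [253.8033424   58.41197046] [ 229   28   52   64 2573]
knob lathe 233 [ 47.1 -31.9]
knob lathe 239 [ 46.1 -32. ]
```

View pics/r2.png

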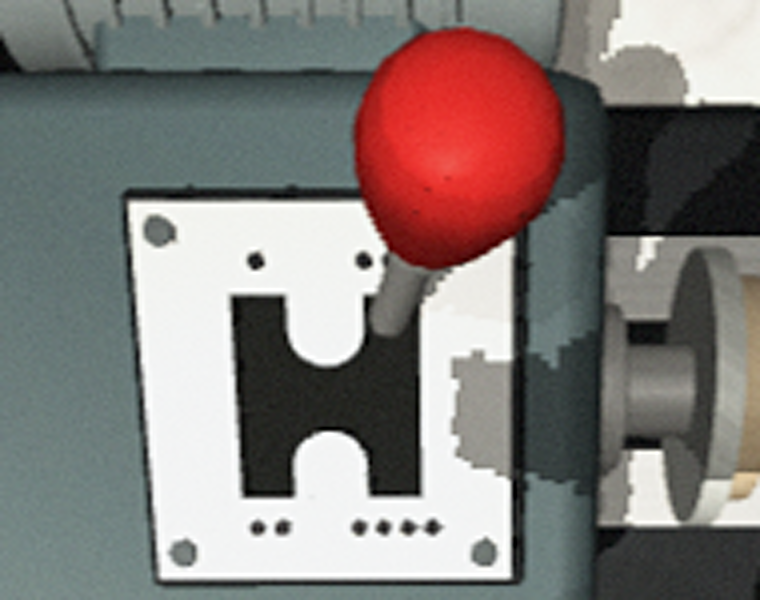

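Call:
step_arm(moves="0.5 -0.4 -0.4 0 0 0 0;0.8 0 -0.5 0 0 0 0;0.8 0 0 0 0 0 0;0.8 0 0 0 0 0 0;0.6 0 0 0 0 0 0;0 0 0 0 0 0 0;0 0 0 0 0 0 0")

```text
clock: 18.0
eef_pos: [493.1, -266.4, 309.6]
tool_rot: [-1.572, 0.002, -1.434]
force: [0.2, 0.6, 0.5]
width: -0.1
```

```bash
python3 look2.py s; python3 sk.py
```

```text
f [0.2 0.6 0.5] tcp [ 493.1 -266.4  309.6] lathe [-104.1 -209.5] knob px [ 6.79472141 13.58651026] [  0   0  19  29 341]
knob lathe 233 [ 32.6 -36. ]
knob lathe 239 [ 30.7 -40.7]
[173.64102564 216.30769231] [165 211  20  12  39] [array([-186.7,  282.6]), array([-188.7,  281.4]), array([-190.3,  280.5])]
-0.03 [array([284. , 169.9]), array([309.9, 173.5])]
0 [array([284.3, 168.3]), array([310.1, 171.9])]
0.03 [array([284.6, 166.8]), array([310.3, 170.4])]
0.25 [array([286.8, 156.9]), array([311.3, 160.3])]
gear_stick []
gate [(array([-231.6, -222.3]), 0.6)]
```

View pics/s_z.png

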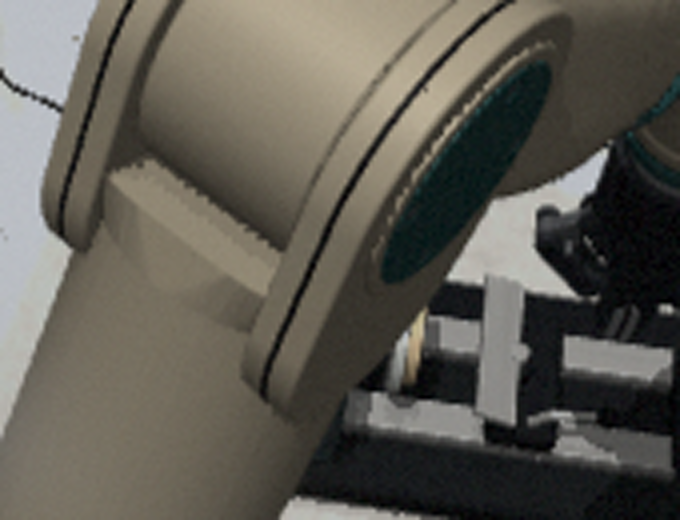

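View pics/s.png

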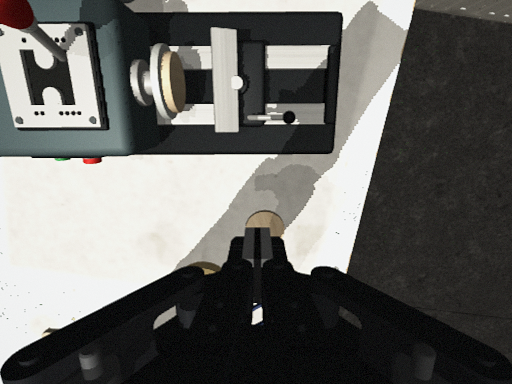

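Call:
step_arm(moves="0.6 0 -0.2 0 0 0 0;0.7 0 -0.2 0 0 0 0;0.7 0 -0.2 0 0 0 0;0.7 0 -0.2 0 0 0 0;0.7 0 -0.2 0 0 0 0;0.7 0 -0.2 0 0 0 0;0.7 0 -0.2 0 0 0 0;0.6 0 -0.2 0 0 0 0;0 0 0 0 0 0 0")

```text
clock: 19.15
eef_pos: [448.1, -549.5, 309.9]
tool_rot: [-1.574, -0.003, -1.439]
force: [-0.5, 0.2, 0.3]
width: 0.1
```

```bash
python3 look2.py t; python3 sk.py
```

```text
[310.80254777 159.19745223] [305 152  13  17 157] [array([ 43.6, -31. ]), array([ 40.7, -31. ]), array([ 38.5, -31. ])]
-0.03 [array([284. , 169.9]), array([309.9, 173.5])]
0 [array([284.3, 168.3]), array([310.1, 171.9])]
0.03 [array([284.6, 166.8]), array([310.3, 170.4])]
0.25 [array([286.8, 156.9]), array([311.3, 160.3])]
gear_stick [(array([ 46.3, -29.2]), 0.79)]
gate [(array([3.4, 2.9]), 0.79)]Traceback (most recent call last):
  File "look2.py", line 7, in <module>
    k,st=knob(p);print("f",np.round(s["force"],1),"tcp",np.round(s["eef_pos"],1),"lathe",np.round(Q@(s["eef_pos"][:2]-O),1),"knob px",k,st)
         ~~~~^^^
  File "h.py", line 19, in knob
    i=1+np.argmax(st[1:,4]);return c[i],st[i]
        ~~~~~~~~~^^^^^^^^^^
    return _wrapfunc(a, 'argmax', axis=axis, out=out, **kwds)
    return bound(*args, **kwds)
ValueError: attempt to get argmax of an empty sequence
```

Call:
step_arm(moves="-0.4 0 0.12 0 0.05 0 0;-0.7 0 0.2 0 0 0 0;-0.7 0 0.2 0 0 0 0;-0.7 0 0.2 0 0 0 0;-0.7 0 0.2 0 0 0 0;-0.7 0 0.2 0 0 0 0;-0.7 0 0.2 0 0 0 0;-0.7 0 0.2 0 0 0 0;-0.7 0 0.2 0 0 0 0;-0.7 0 0.2 0 0 0 0;-0.7 0 0.2 0 0 0 0;-0.7 0 0.2 0 0 0 0;-0.7 0 0.2 0 0 0 0;-0.2 0 0 0 0 0 0;0 0 0 0 0 0 0;0 0 0 0 0 0 0")

```text
clock: 20.95
eef_pos: [516.4, -82.8, 311.2]
tool_rot: [-1.571, -0.001, -1.439]
force: [-0.1, -0.6, -0.1]
width: -0.1
```

```bash
python3 look2.py u
```

```text
f [-0.1 -0.6 -0.1] tcp [516.4 -82.8 311.2] lathe [-55.4 -30.8] knob px [257.85889872  66.8913471 ] [ 235   40   48   56 2034]
knob lathe 233 [ 47. -32.]
knob lathe 239 [ 46.1 -32. ]
```

Call:
step_arm(moves="0.05 0.5 0 0 0.06 0 0;0 0.5 0 0 0 0 0;0 0.5 0 0 0 0 0;0 0.1 0.2 0 0 0 0;0 0 0.5 0 0 0 0;0 0 0.4 0 0 0 0;0 0 0.1 0 0 0 0;0 0 0.1 0 0 0 0;0 0 0 0 0 0 0")

```text
clock: 21.95
eef_pos: [581.8, -76.9, 231.1]
tool_rot: [-1.571, -0.0, -1.447]
force: [0.2, 0.4, 0.2]
width: 0.0
```

```bash
python3 look2.py v
```

```text
f [0.2 0.4 0.2] tcp [581.8 -76.9 231.1] lathe [ 10.1 -34.1] knob px [253.18712617 183.92794076] [ 220  151   67   67 3511]
knob lathe 233 [ 44.5 -32.4]
knob lathe 239 [ 46.  -32.5]
```

Call:
step_arm(moves="0 0 0.05 0 0 0 0;0 0 0.05 0 0 0 0;0 0 0 0 0 0 0")

```text
clock: 22.35
eef_pos: [586.8, -75.8, 231.0]
tool_rot: [-1.57, 0.0, -1.446]
force: [0.2, -0.2, 0.4]
width: -0.1
```

Call:
step_arm(moves="0 0 0.05 0 0 0 0;0 0 0.05 0 0 0 0;0 0 0 0 0 0 0")

```text
clock: 22.65
eef_pos: [591.2, -75.2, 230.6]
tool_rot: [-1.572, 0.0, -1.446]
force: [-1.7, -0.5, 1.7]
width: 0.2
```

Call:
step_arm(moves="0 0 0.04 0 0 0 0;0 0 0 0 0 0 0")

```text
clock: 22.85
eef_pos: [592.4, -75.0, 230.4]
tool_rot: [-1.573, 0.0, -1.446]
force: [-4.1, -0.7, 1.5]
width: 0.0
```

Call:
step_arm(moves="0 0 0.04 0 0 0 0;0 0 0 0 0 0 0")

```text
clock: 23.05
eef_pos: [593.7, -74.8, 230.2]
tool_rot: [-1.575, 0.001, -1.446]
force: [-4.7, 0.6, -0.4]
width: 0.3
```

Call:
step_arm(moves="0 0 0.04 0 0 0 0;0 0 0 0 0 0 0")

```text
clock: 23.25
eef_pos: [595.0, -74.5, 229.9]
tool_rot: [-1.576, 0.001, -1.446]
force: [-7.1, -0.7, 0.4]
width: 0.0
```

Call:
step_arm(moves="0 0 0.04 0 0 0 0;0 0 0 0 0 0 0")

```text
clock: 23.45
eef_pos: [596.3, -74.2, 229.7]
tool_rot: [-1.578, 0.001, -1.446]
force: [-9.7, 1.4, 1.2]
width: 0.3
```

Call:
step_arm(moves="0 0 0.04 0 0 0 0;0 0 0 0 0 0 0")

```text
clock: 23.65
eef_pos: [597.5, -73.9, 229.4]
tool_rot: [-1.58, 0.001, -1.446]
force: [-9.2, 0.2, 1.1]
width: 0.0
```

```bash
python3 look2.py w
```

```text
f [-9.2  0.2  1.1] tcp [597.5 -73.9 229.4] lathe [ 26.1 -33.4] knob px [254.96617336 211.72425249] [ 222  179   66   64 3311]
knob lathe 233 [ 45.8 -32.4]
knob lathe 239 [ 48.  -32.5]
```

Call:
step_arm(moves="0 0 0.05 0 0 0 0;0 0 0.05 0 0 0 0;0 0 0 0 0 0 0;0 0 0 0 0 0 0")

```text
clock: 24.15
eef_pos: [600.6, -73.5, 228.8]
tool_rot: [-1.584, 0.002, -1.446]
force: [-11.5, 0.7, 1.6]
width: -0.0
```

```bash
python3 look2.py x
```

```text
f [-11.5   0.7   1.6] tcp [600.6 -73.5 228.8] lathe [ 29.3 -33.4] knob px [254.92480049 214.37170043] [ 222  182   66   64 3258]
knob lathe 233 [ 47.7 -32.4]
knob lathe 239 [ 50.  -32.5]
```

Call:
step_arm(moves="0 0 -0.4 0 0 0 0;0 0 -0.8 0 0 0 0;0 -0.5 -0.6 0 0 0 0;0 -0.9 0 0 0 0 0;0 0 0 0 0 0 0;0 0 0 0 0 0 0;0 0 0 0 0 0 0")

```text
clock: 24.95
eef_pos: [517.5, -84.4, 300.5]
tool_rot: [-1.57, 0.0, -1.446]
force: [-0.7, 0.2, -0.1]
width: -0.2
```

```bash
python3 look2.py y
```

```text
f [-0.7  0.2 -0.1] tcp [517.5 -84.4 300.5] lathe [-54.6 -32.7] knob px [254.30834073  65.64951198] [ 231   37   49   59 2254]
knob lathe 233 [ 47.1 -32. ]
knob lathe 239 [ 46.2 -32. ]
```

View pics/x.png

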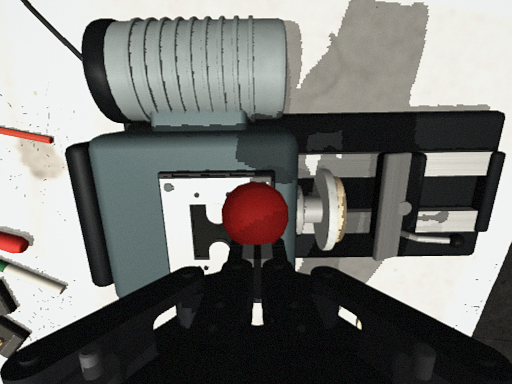

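View pics/y.png

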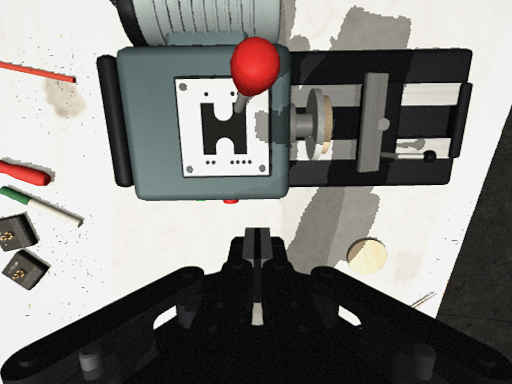

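Call:
step_arm(moves="0 -0.4 -0.4 0 0 0 0;0 -0.4 -0.4 0 0 0 0;0 0 0 0 0 0 0;0 0 0 0 0 0 0;0 0 0 0 0 0 0")

```text
clock: 25.55
eef_pos: [477.7, -89.2, 339.7]
tool_rot: [-1.572, 0.001, -1.446]
force: [0.2, -0.5, 0.1]
width: -0.4
```

```bash
python3 look2.py zz; python3 -c "
from cell import ctrl
print(ctrl.finish_job())"
```

```text
f [ 0.2 -0.5  0.1] tcp [477.7 -89.2 339.7] lathe [-94.7 -31.9] knob px [254.3657971   21.31826087] [ 234    0   44   50 1725]
knob lathe 233 [ 45.1 -31.4]
knob lathe 239 [ 43.4 -31.5]
the job is handed in; nothing more can be done
None
```

The gearstick is in third. With closed fingertips I pushed it forward from second to neutral, across to the right, then forward to the end of the far right slot. I then took the hand away and handed the job in at about 25.6 s.

**Is it home:** after the first forward push I pushed again with about 11.5 N. The wrist camera put the knob in the same place before and after, 46–47 mm forward and 32 mm right of the lathe's origin. The nominal home position is 42 mm forward and 34 mm right. The cameras disagree by a few millimetres, within calibration error: the wrist camera reads 46–47 mm (43–45 mm in the last, edge-cut view), and the side camera about 41 mm. My best evidence that it is home is that the knob did not move under that push.

**Forces:** the highest force reading was about 12 N.

**Surroundings:** the fingers went only to the knob. I saw nothing disturbed in the pictures I viewed, but I did not measure the loose items again afterwards. At the last reading the tool was clear, with the force near zero.

**A check that failed:** one look script crashed when the knob was out of the wrist camera's view. I checked the stick from the side camera and later wrist views instead.

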